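# Point out the mould on the colony counter

## Task

Press the colony counter's red lamp switch to on and push the magnifier round to the left until it is well clear of the dish, in whichever order suits. Then point straight down at the green mould colony in the dish with the fingertips, a centimetre or two above the lid, and hold still there for at least two seconds; finish still pointing. Do not touch or shift the dish, and leave everything else on the bench where it lies.

Things in the scene. Friction and masses are not known exactly. Their poses are not given: they have to be found in the camera images.
- counter: Colony counter, fixed: pale grey, 220 mm deep, 280 mm wide, flat top 60 mm above the bench. Origin under its middle; x to its back, y to its left, z up. Red lamp switch at the right front, blank read-out window at the left front, white light stage with three 7 mm high dish stops, dish centre nominally at (-20, 0, 60) mm. Only switch and magnifier move.
- dish: Closed clear Petri dish, 90 mm across, 15.5 mm high, lying loose between the three stops on the counter's light stage, turned any way round. Origin: centre of its underside. Inside: tan agar, nine small cream colonies (4 to 6 mm) and one mould colony. Not to be touched.
- mould (a point): Point on the dish lid's outer face (15.5 mm above the dish's underside, about 75 mm above the bench), straight above the middle of the mould colony: the only dark green spot in the dish, 17 mm across with a whitish rim, 24 mm from the dish's centre. z up.
- switch_end (a point): Outer end of the raised, robot-side half of the red rocker, on its top face, about 14 mm above the counter's top when off: press here, straight down. It sinks about 5.5 mm to on, moving with the cap, takes about 2 N and stays. Cap V-shaped, 22 mm wide (counter's y), 37 mm long (its x), rocking about its middle, 15 mm from here along counter +x.
- lamp_switch (a joint): Lamp rocker in rad: 0 off (robot-side half raised), 0.35 fully on (robot-side half pressed level).
- lens (a point): Centre of the magnifier: a clear lens in a dark rim 104 mm across and 16 mm high (8 mm above and below this point), hanging level 150 mm above the bench, over the dish at the start. Turns with its arm about point lens_pivot.
- lens_pivot (a point): Point on the upright hinge axis of the magnifier's arm, level with the lens (150 mm above the bench), on the steel post behind the dish at the back of the counter (hub 25 mm thick, top 170 mm above the bench). The lens centre lies 118 mm from this axis, joined by an 11 mm round steel bar.
- magnifier (a joint): Arm angle in rad: 0 squarely over the dish (a stop), growing as the lens swings to the counter's left and back, clockwise seen from above, to a stop at 1.5. No part is over the dish from about 0.85 on. It takes about 0.5 N at the lens and stays where it is left.
- marker: Green and white marker pen lying on the bench left of the counter, 135 mm long (its y), 16 mm thick; leave alone.
- spare_dish_low: Lower of two stacked empty clear Petri dishes, 71 mm across, 16 mm high each, on the bench right of the counter; leave alone.
- spare_dish_top: Upper of the two stacked empty Petri dishes; leave alone.
- steel_forceps: Steel forceps lying on the bench right of the counter, 135 mm long (its y), 29 mm wide, 9 mm thick; leave alone.

How it is judged:
On the way, in this order (a step that is already met when the one before it is completed fails the run):
1. the lamp is on and the magnifier stands clear of the dish (value of joint lamp_switch above 0.28 rad and value of joint magnifier above 0.9 rad), for 0.2 s.
2. the fingers point down at the mould colony, close above the lid, for a second and a half (horizontal distance between the grasp point and mould below 0.012 m and z of the grasp point in the frame of mould below 0.065 m), for 1.5 s.
At the end, for the whole second after the job is handed in: the point between the finger pads is within 12 mm sideways of the mould colony's middle and under 65 mm above the lid (tips under about 45 mm); the lamp switch is on (over 0.28 rad), the magnifier swung over 0.9 rad, clear of the dish; the dish lies within 4 mm of its start (all of step 1 and all of step 2 and distance of dish from where it was at the start of the episode below 0.004 m); the robot touches nothing.
It fails at once if the dish is touched (contact force between any of the arm, the fingers and dish above 0.3 N).
It fails at once if the dish is shifted or lifted by 4 mm (distance of dish from where it was at the start of the episode above 0.004 m).
It fails at once if the marker, the spare dishes or the forceps are moved by more than 10 mm (distance of any of marker, spare_dish_low, spare_dish_top, steel_forceps from where it was at the start of the episode above 0.01 m).
It also fails if it takes over 45 s, if anything falls off the work surface, if the arm or the gripper's body presses on something with over 40 N, if the wrist force passes 120 N, or if a joint passes its speed limit or range.

## Robot

A 6-joint arm with a two-finger parallel gripper is mounted at the origin on a cart in front of the work surface, level with it; the furniture and walls round the work are solid. World frame = base frame: x ahead of the robot, y to its left, z up, the work surface at z = 0. Lengths are in m, angles in rad, forces in N, time in s.
With the tool pointing down it reaches from about 0.35 to 0.85 m from the base axis. Payload 8.1 kg.
Tool frame: the origin (TCP) lies where the fingers leave the gripper's body, on its centre line; the fingertips stand 84 mm ahead of it and the grasp point (between the pads) lies 65 mm ahead of it; z points along the fingers, y is the line along which they close (so a half turn about z gives the same grasp; the last joint's range is limited). The gripper opens to 93 mm and grips with 3 to 60 N. Pads are 15 mm wide; open, the fingers measure 128 mm over their backs; the gripper's body (75 mm by 188 mm) begins 65 mm behind the grasp point.
Start: joints at [1.076, 0.13, 1.488, -0, 1.523, -0.085], TCP at [0.239, 0.55, 0.303] pointing down, gripper open.
Joint ranges: [-2.96, 2.96], [-0.89, 2.26], [0.02, 2.5], [-1.34, 4.48], [0, 2.73], [-2.66, 2.66]. Speed limits (rad/s): [2.39, 2.39, 2.79, 3.14, 3.14, 3.14].

## Interface

Orientations are given as a rotation vector (axis times angle).
In Python, from plant import status, optics, env, spotter gives the robot as it stands. The module is installed in compiled form; this text tells all that it offers.
- The arm moves only by the shell command python3 -m handwheel 'ROWS' [FORCE]. ROWS is JSON, a list of rows, each a list of 7 numbers: the shift along the tool's x, y, z in units of 40 mm (1.0 is 40 mm), then the turn, a rotation vector about the tool's x, y, z in units of 6 degrees (1.0 is 6 degrees), then the finger opening in mm, from 0 to 93. In form: [[tx, ty, tz, wx, wy, wz, grip], ...]. A call has exactly 10 rows; each row is the pose to reach, as a shift and turn from the pose commanded when the call began, along the tool's axes at that moment; what a row does not reach only later rows make up. A row lasts 1/12 s, in which the tool goes at most 41.7 mm and 7.16 degrees, less where a joint would pass 70% of its speed; a pose out of reach is approached as far as the arm can. A call with a gripper value outside its range is refused whole. The fingers move at their own pace and stop on an object; FORCE is the grip in N (left out, the last holds). Time passes only in rows, so rows that repeat a pose let the fingers close, or fill a call up. It gives the time, the measured TCP pose, the force, the opening and the grip force at its end, in the units of the state.
- status.sense(): the state, without advancing time (a new reading comes with each control period).
- optics.get_image(name): name is "scene" or "side" or "wrist"; returns a dict with "frame" (420x560x3 uint8, blue, green, red), "z_map" (420x560 float32, m along the optical axis (not along the pixel's ray), 0 where there is no reading), "K" (3x3 intrinsics, pixels), "pose" (4x4, takes a point from camera to world coordinates). Camera axes: x right, y up, looking along -z (the intrinsics and any distortion apply to the point x, -y, -z); pixel columns grow to the right and rows downward; lengths in m; the calibration is good to about 2 mm. A picture is of the moment at which its call begins.
- env.close_job(): hands the job in; it is judged then, once.
Trained networks look in the newest picture that a camera, given by its name, has taken for a name from the list of things; names that differ only in an ending like _2 or _b are one class to them, and where a whole thing is asked for, a point or a joint stands for the part that bears it (a point fixed in the world has none). Each returns a list of dicts, best first, with "p" (0 to 1); they miss things now and then, are a little off and sometimes report something else, mostly with a low value. They report only what shows in the picture. A call takes as long as a camera call.
- spotter.spot_in(camera, name): "centre" ([column, row] in pixels, amid what is visible of it).
- spotter.silhouettes(camera, name): "region" (420x560 bool, what is visible of it) and "centre" ([column, row] in pixels, amid what is visible of it).
- spotter.spot_point(camera, name): "centre" ([column, row] in pixels: a listed point, or the origin of a listed thing).
The state is a dict: "t": time; "q": joint angles; "qd": joint speeds; "effort": joint torques, N m; "eef_pos": TCP position; "tool_rot": TCP orientation; "force": force on the tool from outside, world axes, zero at the start; "ft_torque": the same for the moment, N m; "opening": finger opening in m; "finger_force": force on a finger pad.
Only numpy, scipy, OpenCV 4.12 (cv2) and the standard library are available. Lean on these libraries where they do the work, as an engineer would, in place of code of your own. Each camera call takes 0.05 s, during which the arm holds its last target. There are 200 camera calls.

## Working session

There is one attempt and no reset: what is moved stays moved. The work goes in short steps, Python scripts to look and compute and a shell command to move; the robot and the scene stay as the last step left them, time stands still between calls to the robot, and variables do not carry over. Pictures are saved under pics/ and viewed, at most 10 in all, crops included, and the job is handed in when it is done.

```bash
mkdir -p pics
cat > h.py <<'E'
import numpy as np, cv2
from plant import status, optics, env, spotter
from scipy.spatial.transform import Rotation as R
def ray(im,uv):
    K=im["K"];P=im["pose"];d=np.array([(uv[0]-K[0,2])/K[0,0],-(uv[1]-K[1,2])/K[1,1],-1.])
    return P[:3,3],P[:3,:3]@d
def at_z(im,uv,z):
    o,d=ray(im,uv);return o+d*(z-o[2])/d[2]
def at_depth(im,uv):
    o,d=ray(im,uv);u,v=int(round(uv[0])),int(round(uv[1]));return o+d*im["z_map"][v,u]
def proj(im,p):
    P=im["pose"];c=P[:3,:3].T@(np.array(p)-P[:3,3]);K=im["K"];return [K[0,2]+K[0,0]*c[0]/-c[2],K[1,2]+K[1,1]*-c[1]/-c[2]]
E
python3 - <<'E'
from h import *
np.set_printoptions(precision=3,suppress=True)
s=status.sense();print(s['t'],s['eef_pos'],s['tool_rot'],R.from_rotvec(s['tool_rot']).as_matrix(),s['opening'])
Z=dict(switch_end=.074,lens=.15,lens_pivot=.15,mould=.0755,dish=.06,counter=0,marker=.008,steel_forceps=.004,spare_dish_top=.016)
ims=[]
for c in ("scene","side","wrist"):
    im=optics.get_image(c);ims.append(im["frame"]);print(c,im["pose"][:3,3],-im["pose"][:3,2])
    for n,z in Z.items():
        for r in spotter.spot_point(c,n)[:2]: print(c,n,round(r["p"],2),np.array(r["centre"]),at_z(im,r["centre"],z))
cv2.imwrite("pics/a.png",ims[0]);cv2.imwrite("pics/b.png",ims[1])
E
```

```text
0.0 [0.239 0.55  0.302] [-0.639 -3.075  0.003] [[-0.917  0.398 -0.001]
 [ 0.398  0.917 -0.002]
 [ 0.    -0.002 -1.   ]] 0.0925587561239418
scene [-0.309 -0.66   0.613] [ 0.724  0.532 -0.44 ]
scene switch_end 0.65 [278.5 242.2] [ 0.437 -0.098  0.074]
scene lens 0.92 [271.8 195.4] [ 0.535 -0.002  0.15 ]
scene lens_pivot 0.78 [300.2 184.2] [ 0.654 -0.02   0.15 ]
scene mould 0.63 [264.6 222.5] [0.502 0.    0.076]
scene mould 0.27 [397.4 266.3] [ 0.51  -0.397  0.076]
scene dish 0.56 [273.1 222. ] [0.543 0.001 0.06 ]
scene counter 0.83 [280.2 241.2] [ 0.547 -0.022  0.   ]
scene marker 0.48 [171.6 230.3] [0.39  0.286 0.008]
scene spare_dish_top 0.94 [396.9 268. ] [ 0.592 -0.37   0.016]
scene spare_dish_top 0.28 [267.5 191.4] [0.799 0.225 0.016]
side [0.55  0.974 0.598] [-0.017 -0.907 -0.421]
side switch_end 0.39 [309.9 219.3] [ 0.439 -0.09   0.074]
side lens 0.97 [274.6 210.9] [0.546 0.008 0.15 ]
side mould 0.85 [290.3 231.2] [ 0.502 -0.013  0.076]
side dish 0.77 [279.5 238.6] [0.533 0.001 0.06 ]
side steel_forceps 0.53 [312.7 212.4] [ 0.409 -0.288  0.004]
side spare_dish_top 0.5 [262.7 203.8] [ 0.588 -0.345  0.016]
wrist [0.172 0.58  0.385] [ 0.244 -0.106 -0.964]
wrist marker 0.61 [173.2 349.7] [0.404 0.296 0.008]
```

View pics/a.png

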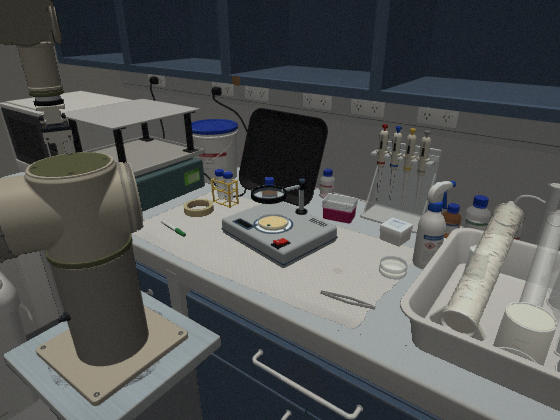

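View pics/b.png

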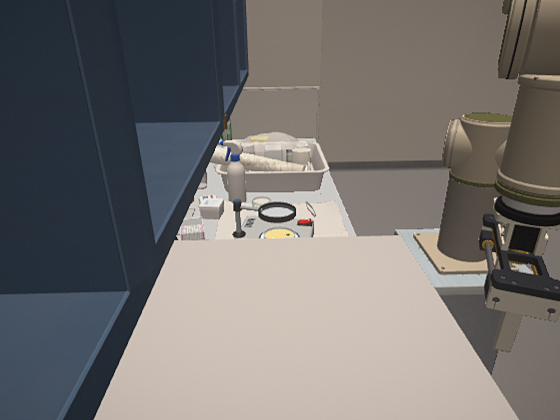

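The scene shows the counter around (280,230), with the red switch at (281,243), the lens at (270,194) over the dish and the post at (300,190). The marker lies at (173,229). A box hides the foreground of the side view, but the lens (276,211) and the switch (305,222) still show. Next I'll move the wrist camera over the counter.

```bash
python3 -m handwheel '[[-0.9,-1,-0.8,0,0,-0.4,4],[-1.8,-2,-1,0,0,-0.8,4],[-2.7,-3,-1,0,0,-1.2,4],[-3.6,-4,-1,0,0,-1.6,4],[-4.5,-5,-1,0,0,-2,4],[-5.4,-6,-1,0,0,-2.4,4],[-6.3,-7,-1,0,0,-2.8,4],[-7.2,-8,-1,0,0,-3.2,4],[-8.1,-9,-1,0,0,-3.6,4],[-9,-9.7,-1,0,0,-3.9,4]]' 5
python3 -m handwheel '[[0,0,0,0,0,0,4],[0,0,0,0,0,0,4],[0,0,0,0,0,0,4],[0,0,0,0,0,0,4],[0,0,0,0,0,0,4],[0,0,0,0,0,0,4],[0,0,0,0,0,0,4],[0,0,0,0,0,0,4],[0,0,0,0,0,0,4],[0,0,0,0,0,0,4]]'
cat > look.py <<'E'
from h import *
import sys
np.set_printoptions(precision=3,suppress=True)
s=status.sense();print(s['t'],s['eef_pos'],R.from_rotvec(s['tool_rot']).as_matrix().ravel(),s['opening'],s['force'])
Z=dict(switch_end=.074,lens=.15,lens_pivot=.15,mould=.0755,dish=.06,counter=0)
for c in sys.argv[2:]:
    im=optics.get_image(c);print(c,im["pose"][:3,3])
    for n,z in Z.items():
        for r in spotter.spot_point(c,n)[:1]: print(c,n,round(r["p"],2),np.array(r["centre"]),at_z(im,r["centre"],z))
    cv2.imwrite(f"pics/{sys.argv[1]}_{c}.png",im["frame"])
E
python3 look.py c wrist
```

```text
t: 2.33
eef_pos: [0.3708, 0.1611, 0.3429]
tool_rot: [-0.002, 3.14, 0.001]
force: [0.7, 0.0, -0.2]
opening: 0.0309
finger_force: 0.0
t: 3.17
eef_pos: [0.3708, 0.1632, 0.3425]
tool_rot: [-0.001, -3.142, 0.0]
force: [-0.2, -0.6, -0.3]
opening: 0.004
finger_force: 0.0
3.1667 [0.371 0.163 0.342] [-1.     0.001 -0.     0.001  1.    -0.     0.    -0.    -1.   ] 0.004013823939703824 [-0.156 -0.634 -0.343]
wrist [0.298 0.163 0.425]
wrist switch_end 0.91 [ 85.2 241.9] [ 0.437 -0.089  0.074]
wrist lens 0.89 [143.9 352.2] [0.538 0.008 0.15 ]
wrist mould 0.59 [151.9 292.8] [ 0.509 -0.012  0.076]
wrist dish 0.92 [160.6 303.6] [ 0.535 -0.01   0.06 ]
```

```bash
python3 -m handwheel '[[-0.2,-0.7,0,0,0,0,4],[-0.4,-1.4,0,0,0,0,4],[-0.6,-2.1,0,0,0,0,4],[-0.8,-2.8,0,0,0,0,4],[-1,-3.5,0,0,0,0,4],[-1,-4,0,0,0,0,4],[-1,-4,0,0,0,0,4],[-1,-4,0,0,0,0,4],[-1,-4,0,0,0,0,4],[-1,-4,0,0,0,0,4]]'
python3 look.py d wrist
```

```text
t: 4.35
eef_pos: [0.4106, 0.0037, 0.3425]
tool_rot: [0.001, 3.142, 0.001]
force: [-0.1, -0.2, -0.5]
opening: 0.004
finger_force: 0.0
4.35 [0.411 0.004 0.342] [-1.  0.  0.  0.  1.  0. -0.  0. -1.] 0.003958247527159765 [-0.147 -0.157 -0.526]
wrist [0.338 0.004 0.425]
wrist switch_end 0.93 [211.6 210.8] [ 0.435 -0.085  0.074]
wrist lens 0.59 [287.8 320.9] [0.538 0.009 0.15 ]
wrist mould 0.44 [272.2 267.4] [ 0.511 -0.01   0.076]
wrist dish 0.62 [274.5 278.8] [ 0.536 -0.008  0.06 ]
wrist counter 0.24 [208.1 211.3] [ 0.457 -0.109  0.   ]
```

View pics/d_wrist.png

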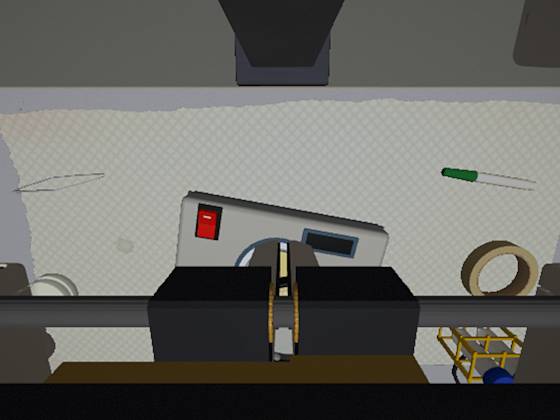

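The wrist view shows the counter turned about 10° clockwise. The red switch is at (208,222), the marker at (490,178), the forceps at (60,182) and the rack at (480,350). The gripper hides the lens. I'll check for tall obstacles before descending.

Run:
```python
from h import *
for c in ("scene","side"):
    im=optics.get_image(c);z=im["z_map"];v,u=np.mgrid[:420,:560]
    K=im["K"];p=np.stack([(u-K[0,2])/K[0,0]*z,-(v-K[1,2])/K[1,1]*z,-z],-1)@im["pose"][:3,:3].T+im["pose"][:3,3]
    p=p[z>0]
    for lo in (.12,.2,.3):
        H,_,_=np.histogram2d(*p[(p[:,2]>lo)&(p[:,2]<lo+.1)][:,:2].T,bins=[np.arange(.3,.95,.05),np.arange(-.3,.5,.05)])
        print(c,lo,"rows x .3.., cols y -.3..");print(H.astype(int))
```

```text
scene 0.12 rows x .3.., cols y -.3..
[[  0   0   0   0   0   0   0   0   0   0   0   0   0   0   0]
 [  0   0   0   0   0   0   0   0   0   0   0   0   0   0   8]
 [  0   0   0   0   0   0   0   0   0   0   0   0   0   0  10]
 [  0   0   0   0   0  54  61   0   0   0   0   0   0   0  12]
 [  0   0   0   0   0 125 114  33   0   0   0   0   0   0   5]
 [  0   0   0   0   0  70 110  15   0   0   0   0   0   0  10]
 [  0   0   0   0   0 138   0   0   0   0   0  13  13   0  10]
 [  0   0   0   0   0   8   0   0   0   0   0  19  18   0   3]
 [  0   0   0   0   0   0   0   0   0   0   0   0   0   0   2]
 [  0   0   0   0   0   0   0   0   0   0   0   0   0   0 152]
 [  0   0   0   0   0   0  52   0   0   0   0   0   0   0  74]
 [202 189 170   8   0   0  54 352 342 317 288 179  94  90   0]]
scene 0.2 rows x .3.., cols y -.3..
[[  0   0   0   0   0   0   0   0   0   0   0   0   0   0   0]
 [  0   0   0   0   0  14  22   0   0   0   0   0   0   0   0]
 [  0   0   0   0   0 110  67   0   0   0   0   0   0   0   0]
 [  0   0   0   0   0   0   0   0   0   0   0   0   0   0   0]
 [  0   0   0   0 
[... 2956 characters left out ...]
0   0]
 [  0   0   0   0   0   1  42 193   3   0   0   0   0   0   0]
 [  0   0   0   0  92  60 263 443   2   0   0   0   0   0   0]
 [  0   0   0   0   0   0   0   0   0   0   0   0   0   0   0]
 [  0   0   0   0   0   0   0   0   0   0   0   0   0   0   0]
 [  0   0   0   0   0   0   0   0   0   0   0   0   0   0   0]
 [  0   0   0   0   0   0   0   0   0   0   0   0   0   0   0]
 [  0   0   0   0   0   0   0   0   0   0   0   0   0   0   0]
 [  0   0   0   0   0   0   0   0   0   0   0   0   0   0   0]
 [  0   0   0   0   0   0   0   0   0   0   0   0   0   0   0]
 [  0   0   0   0   0   0   0   0   0   0   0   0   0   0   0]
 [  0   0   0   0   0   0   0   0   0   0   0   0   0   0   0]]
```

```bash
python3 -m handwheel '[[-0.8,-0.6,0,0,0,0,4],[-1.6,-1.2,0,0,0,0,4],[-2.4,-1.8,0,0,0,0,4],[-3.1,-2.2,0,0,0,0,4],[-3.1,-2.2,0.6,0,0,0,4],[-3.1,-2.2,1.2,0,0,0,4],[-3.1,-2.2,1.8,0,0,0,4],[-3.1,-2.2,2.4,0,0,0,4],[-3.1,-2.2,3,0,0,0,4],[-3.1,-2.2,3.15,0,0,0,4]]'
python3 look.py e scene
```

```text
t: 5.63
eef_pos: [0.5324, -0.0847, 0.2118]
tool_rot: [-0.002, -3.135, -0.003]
force: [-1.4, 0.3, -0.8]
opening: 0.0041
finger_force: 0.0
5.6333 [ 0.532 -0.085  0.212] [-1.     0.001 -0.006  0.001  1.     0.002  0.006  0.002 -1.   ] 0.004137734442038479 [-1.359  0.262 -0.814]
scene [-0.309 -0.66   0.613]
scene switch_end 0.52 [276.1 242.1] [ 0.434 -0.093  0.074]
scene lens 0.57 [270.1 193.2] [0.544 0.012 0.15 ]
scene lens_pivot 0.94 [299.7 181.9] [ 0.669 -0.008  0.15 ]
scene mould 0.94 [266.4 223.7] [ 0.499 -0.008  0.076]
scene dish 0.81 [277.1 223.8] [ 0.541 -0.016  0.06 ]
scene counter 0.82 [279.1 239.7] [ 0.553 -0.014  0.   ]
```

```bash
python3 -c "
import cv2;i=cv2.imread('pics/e_scene.png')[140:280,190:370];cv2.imwrite('pics/e2.png',cv2.resize(i,None,fx=4,fy=4))"
```

```text
(no output)
```

View pics/e2.png

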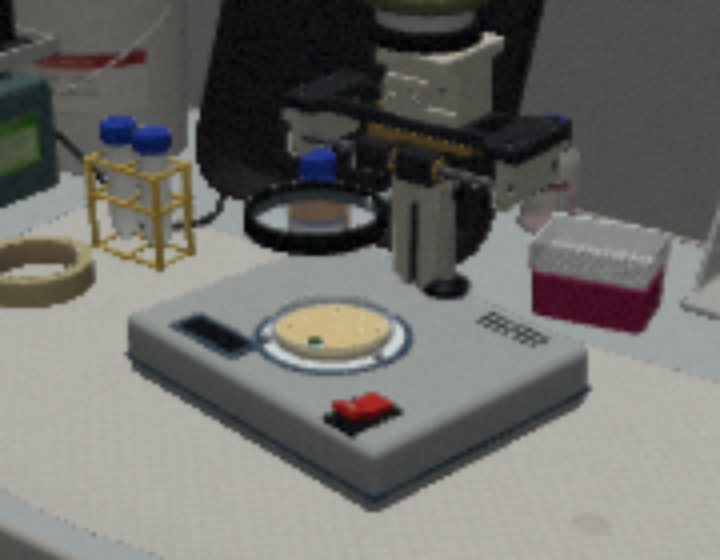

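The crop shows the fingers just right of the rim, with the tips below rim level. The lens hangs clear of the rack, and the mould spot is at the front of the dish. Now I'll push the lens along its arc.

```bash
python3 -m handwheel '[[0.1,0.3,0,0,0,0,4],[0.2,0.55,0,0,0,0,4],[0.28,0.85,0,0,0,0,4],[0.35,1.15,0,0,0,0,4],[0.4,1.45,0,0,0,0,4],[0.42,1.75,0,0,0,0,4],[0.4,2.05,0,0,0,0,4],[0.37,2.3,0,0,0,0,4],[0.3,2.6,0,0,0,0,4],[0.22,2.9,0,0,0,0,4]]'
python3 -m handwheel '[[-0.1,0.2,0,0,0,0,4],[-0.22,0.4,0,0,0,0,4],[-0.32,0.6,0,0,0,0,4],[-0.42,0.8,0,0,0,0,4],[-0.6,1,0,0,0,0,4],[-0.77,1.2,0,0,0,0,4],[-0.95,1.35,0,0,0,0,4],[-1.12,1.5,0,0,0,0,4],[-1.3,1.65,0,0,0,0,4],[-1.3,1.65,0,0,0,0,4]]'
python3 look.py f scene; python3 -c "
import cv2;i=cv2.imread('pics/f_scene.png')[140:280,190:370];cv2.imwrite('pics/f2.png',cv2.resize(i,None,fx=4,fy=4))"
```

```text
t: 6.82
eef_pos: [0.5261, 0.032, 0.2165]
tool_rot: [-0.002, -3.142, 0.0]
force: [-0.2, -0.3, -0.8]
opening: 0.0037
finger_force: 0.4
t: 7.65
eef_pos: [0.5793, 0.0977, 0.2165]
tool_rot: [0.001, 3.141, 0.001]
force: [0.3, 0.6, -0.3]
opening: 0.0038
finger_force: 0.0
7.65 [0.579 0.098 0.217] [-1.     0.001  0.001  0.001  1.     0.    -0.001  0.    -1.   ] 0.0038158266408043723 [ 0.293  0.605 -0.254]
scene [-0.309 -0.66   0.613]
scene switch_end 0.63 [275.9 243.1] [ 0.429 -0.096  0.074]
scene lens 0.62 [267.2 178.7] [0.631 0.091 0.15 ]
scene lens_pivot 0.93 [300.2 183.1] [ 0.661 -0.015  0.15 ]
scene mould 0.63 [266.6 223.2] [ 0.502 -0.007  0.076]
scene dish 0.94 [275.2 222. ] [ 0.547 -0.004  0.06 ]
scene counter 0.78 [281.3 241.6] [ 0.547 -0.026  0.   ]
```

View pics/f2.png

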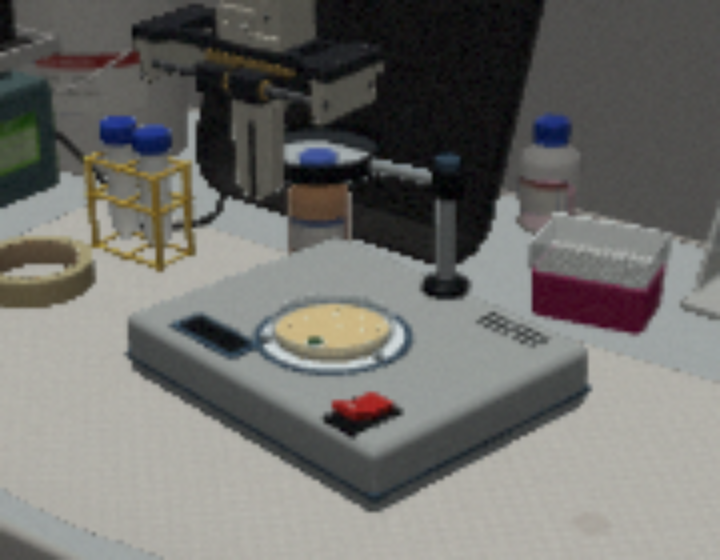

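The lens stands well left of the dish, against the fingers, at about 1.2 rad. I'll retreat and measure the mould and switch from the wrist, off to the left so that the gripper does not hide the dish.

```bash
python3 -m handwheel '[[0.4,-0.2,0,0,0,0,4],[0.8,-0.2,-0.5,0,0,0,4],[1.4,0,-1.1,0,0,0,4],[2.1,0.2,-1.7,0,0,0,4],[2.9,0.4,-2.1,0,0,0,4],[3.7,0.6,-2.1,0,0,0,4],[4.5,0.8,-2.1,0,0,0,4],[5.2,0.8,-2.1,0,0,0,4],[5.2,0.8,-2.1,0,0,0,4],[5.2,0.8,-2.1,0,0,0,4]]'
python3 look.py g wrist scene side; python3 -c "
import cv2;i=cv2.imread('pics/g_wrist.png')[180:400,20:300];cv2.imwrite('pics/g2.png',cv2.resize(i,None,fx=2.7,fy=2.7,interpolation=2))"
```

```text
t: 8.83
eef_pos: [0.3693, 0.129, 0.301]
tool_rot: [0.001, 3.139, 0.001]
force: [0.2, 0.1, 0.7]
opening: 0.0041
finger_force: 0.0
8.8333 [0.369 0.129 0.301] [-1.     0.001  0.002  0.001  1.     0.    -0.002  0.    -1.   ] 0.004146487274369178 [0.245 0.145 0.747]
wrist [0.296 0.129 0.384]
wrist switch_end 0.87 [ 93.1 257.4] [ 0.438 -0.088  0.074]
wrist lens 0.34 [404.5 213.6] [0.364 0.229 0.15 ]
scene [-0.309 -0.66   0.613]
scene switch_end 0.37 [275.7 242.5] [ 0.431 -0.093  0.074]
scene lens 0.63 [268.9 176.9] [0.647 0.096 0.15 ]
scene lens_pivot 0.88 [301.  186.9] [ 0.637 -0.034  0.15 ]
scene mould 0.86 [265.5 220.2] [0.515 0.007 0.076]
scene dish 0.76 [271.  224.4] [ 0.527 -0.003  0.06 ]
scene counter 0.7 [280.7 241.7] [ 0.546 -0.025  0.   ]
side [0.55  0.974 0.598]
side switch_end 0.54 [311.7 219.4] [ 0.433 -0.089  0.074]
side lens 0.73 [234.1 223.9] [0.65  0.081 0.15 ]
side lens_pivot 0.9 [237.5 206.7] [ 0.649 -0.025  0.15 ]
side mould 0.89 [285.5 233.7] [0.516 0.001 0.076]
side dish 0.74 [278.  235.3] [ 0.537 -0.019  0.06 ]
```

View pics/g2.png

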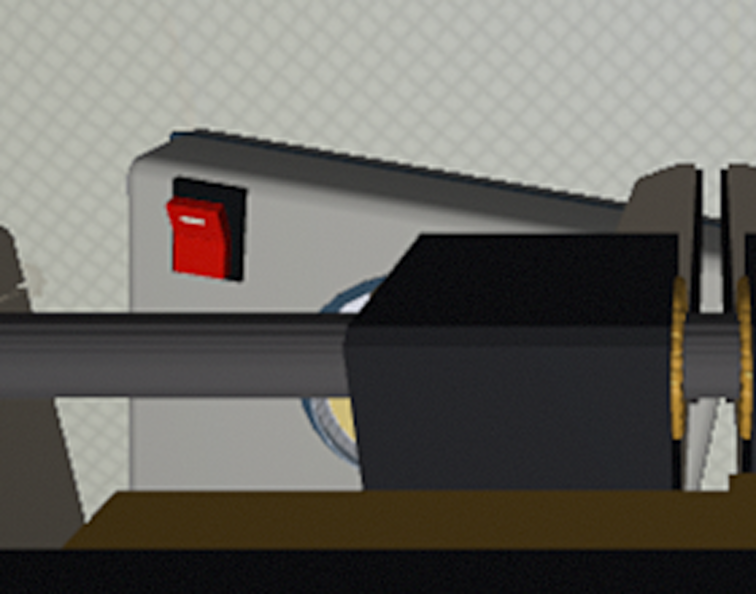

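The switch is at about (0.438, -0.088), where all views agree. The gripper hides the dish here. Next I'll press the switch.

```bash
python3 -m handwheel '[[-0.2,-0.7,0,0,0,0,4],[-0.5,-1.4,0,0,0,0,4],[-0.8,-2.2,0,0,0,0,4],[-1.1,-3,0,0,0,0,4],[-1.3,-3.8,0.4,0,0,0,4],[-1.5,-4.6,1,0,0,0,4],[-1.7,-5.2,1.7,0,0,0,4],[-1.77,-5.45,2.4,0,0,0,4],[-1.77,-5.45,3,0,0,0,4],[-1.77,-5.45,3.2,0,0,0,4]]'
python3 -m handwheel '[[0,0,0.1,0,0,0,4],[0,0,0.2,0,0,0,4],[0,0,0.28,0,0,0,4],[0,0,0.36,0,0,0,4],[0,0,0.42,0,0,0,4],[0,0,0.46,0,0,0,4],[0,0,0.5,0,0,0,4],[0,0,0.54,0,0,0,4],[0,0,0.54,0,0,0,4],[0,0,0.54,0,0,0,4]]'
```

```text
t: 10.72
eef_pos: [0.4384, -0.0893, 0.1684]
tool_rot: [-0.005, -3.136, -0.003]
force: [0.5, 0.9, -0.9]
opening: 0.004
finger_force: 0.0
t: 11.55
eef_pos: [0.4409, -0.0891, 0.1522]
tool_rot: [0.002, 3.141, -0.0]
force: [-7.4, 3.1, 14.1]
opening: 0.0041
finger_force: 7.0
```

```bash
python3 -m handwheel '[[0,0,-0.3,0,0,0,4],[0,0,-0.9,0,0,0,4],[0,0,-1.6,0,0,0,4],[0,0,-2.3,0,0,0,4],[0,0,-3,0,0,0,4],[-0.3,0.5,-3.6,0,0,0,4],[-0.7,1,-4,0,0,0,4],[-1.1,1.5,-4.2,0,0,0,4],[-1.5,2,-4.2,0,0,0,4],[-1.5,2,-4.2,0,0,0,4]]'
python3 look.py i wrist scene side
python3 - <<'E'
from h import *
im=optics.get_image("wrist")
a=im["frame"][100:320,160:440];b=cv2.imread("pics/i_scene.png")[195:265,210:350]
cv2.imwrite("pics/i2.png",np.vstack([cv2.resize(a,(560,440)),cv2.resize(b,(320,160)).copy() if 0 else cv2.copyMakeBorder(cv2.resize(b,(320,160)),0,0,0,240,0)]))
for c in ("wrist","scene","side"):
    im=optics.get_image(c);hsv=cv2.cvtColor(im["frame"],cv2.COLOR_BGR2HSV)
    r=spotter.silhouettes(c,"mould")
    d=spotter.silhouettes(c,"dish")
    for n,q in (("mould",r),("dish",d)):
        if q: print(c,n,q[0]["p"],q[0]["centre"],q[0]["region"].sum(),at_z(im,q[0]["centre"],.0755 if n=="mould" else .068))
    if d:
        m=cv2.dilate(d[0]["region"].astype(np.uint8),np.ones((5,5)))>0
        g=m&(hsv[...,0]>40)&(hsv[...,0]<95)&(hsv[...,1]>60)
        v,u=np.nonzero(g);print(c,"green",len(u),[u.mean(),v.mean()] if len(u) else 0, at_z(im,[u.mean(),v.mean()],.066) if len(u) else 0)
E
```

```text
t: 12.38
eef_pos: [0.5028, -0.0064, 0.3198]
tool_rot: [-0.001, 3.138, 0.002]
force: [0.4, 0.5, -0.0]
opening: 0.0037
finger_force: 0.0
12.3833 [ 0.503 -0.006  0.32 ] [-1.    -0.001  0.003 -0.001  1.     0.001 -0.003  0.001 -1.   ] 0.0037244149776816853 [ 0.421  0.474 -0.029]
wrist [ 0.43  -0.006  0.402]
wrist switch_end 0.71 [209.1 130.7] [ 0.433 -0.086  0.074]
wrist lens 0.25 [ 31.9 244.8] [ 0.533 -0.237  0.15 ]
wrist mould 0.56 [280.  197.8] [ 0.506 -0.01   0.076]
wrist dish 0.72 [281.8 219.1] [ 0.537 -0.008  0.06 ]
scene [-0.309 -0.66   0.613]
scene switch_end 0.53 [273.6 244.7] [ 0.419 -0.096  0.074]
scene lens 0.81 [271.2 178.1] [0.643 0.084 0.15 ]
scene lens_pivot 0.91 [300.5 185.6] [ 0.645 -0.027  0.15 ]
scene mould 0.86 [265.5 221.2] [0.51  0.003 0.076]
scene dish 0.96 [274.2 221.4] [0.548 0.001 0.06 ]
scene counter 0.63 [278.2 240.3] [ 0.548 -0.014  0.   ]
side [0.55  0.974 0.598]
side switch_end 0.48 [310.4 220.2] [ 0.438 -0.084  0.074]
side lens 0.96 [236.7 222.7] [0.644 0.075 0.15 ]
side lens_pivot 0.81 [236.8 202.7] [ 0.653 -0.053  0.15 ]
side mould 0.77 [286.3 231.9] [ 0.514 -0.009  0.076]
side dish 0.58 [277.8 237.5] [ 0.538 -0.006  0.06 ]
wrist mould 0.74 [285.3, 216.7] 3910 [ 0.52549558 -0.00670751  0.0755    ]
wrist dish 0.92 [284.4, 215.7] 3902 [ 0.52651389 -0.00771944  0.068     ]
wrist green 68 [np.float64(282.55882352941177), np.float64(201.5441176470588)] [ 0.50980414 -0.00987546  0.066     ]
scene mould 0.82 [270.0, 222.6] 440 [ 0.51090772 -0.01255502  0.0755    ]
scene dish 0.96 [275.7, 220.7] 464 [ 0.54196421 -0.00958719  0.068     ]
scene green 3 [np.float64(268.0), np.float64(225.0)] [ 0.50995898 -0.00576099  0.066     ]
side mould 0.57 [278.5, 233.2] 313 [ 0.536034   -0.00244044  0.0755    ]
side dish 0.88 [280.9, 234.1] 332 [ 0.52909562 -0.01070157  0.068     ]
side green 2 [np.float64(287.5), np.float64(234.0)] [ 0.51009256 -0.01416771  0.066     ]
```

View pics/i2.png

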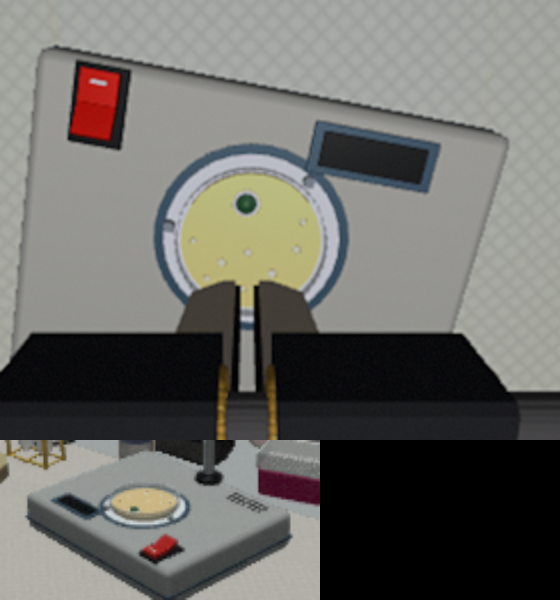

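The wrist view shows the green mould at pixel (283,201.5), which gives (0.510, -0.010); the scene and side views agree. The switch looks flipped, so I'll confirm that by depth and get the settled pose.

Run:
```python
from h import *
im=optics.get_image("wrist");hsv=cv2.cvtColor(im["frame"],cv2.COLOR_BGR2HSV)
m=((hsv[...,0]<8)|(hsv[...,0]>172))&(hsv[...,1]>150);m[:,:180]=0;m[:,240:]=0
v,u=np.nonzero(m)
for r in range(v.min(),v.max()+1,5):
    k=v==r
    if k.any(): p=[at_depth(im,(a,r)) for a in u[k]]; print(r,np.median(p,0).round(4))
s=status.sense();print(s['t'],s['eef_pos'],s['tool_rot'])
m=(hsv[...,0]>40)&(hsv[...,0]<95)&(hsv[...,1]>60);m[:,:260]=0;m[:,310:]=0;m[:185]=0;m[220:]=0
v,u=np.nonzero(m);c=[u.mean(),v.mean()];print(c,at_depth(im,c),at_z(im,c,.066))
```

```text
133 [ 0.432  -0.0985  0.0683]
138 [ 0.4373 -0.09    0.0684]
143 [ 0.4426 -0.0913  0.0687]
148 [ 0.448  -0.0923  0.0687]
153 [ 0.4534 -0.0937  0.0696]
158 [ 0.4587 -0.0943  0.0714]
163 [ 0.464  -0.0951  0.0733]
168 [ 0.4696 -0.0921  0.0727]
13.9833 [ 0.50064763 -0.00921932  0.31886549] [ 2.23903430e-03  3.14158355e+00 -4.53482643e-05]
[np.float64(282.7014925373134), np.float64(201.50746268656715)] [ 0.50742478 -0.00971775  0.07554549] [ 0.50976153 -0.00973905  0.066     ]
```

The robot-side half lies level at z = 0.0685 and the far half is raised, so the lamp is on. Descending to point, then holding.

```bash
python3 -m handwheel '[[-0.1,0,0.3,0,0,0,4],[-0.2,0,0.7,0,0,0,4],[-0.2,0,1.1,0,0,0,4],[-0.2,0,1.5,0,0,0,4],[-0.2,0,1.9,0,0,0,4],[-0.2,0,2.3,0,0,0,4],[-0.2,0,2.6,0,0,0,4],[-0.2,0,2.8,0,0,0,4],[-0.2,0,3,0,0,0,4],[-0.2,0,3.05,0,0,0,4]]'
python3 -m handwheel '[[0,0,0.1,0,0,0,4],[0,0,0.2,0,0,0,4],[0,0,0.3,0,0,0,4],[0,0,0.4,0,0,0,4],[0,0,0.47,0,0,0,4],[0,0,0.5,0,0,0,4],[0,0,0.5,0,0,0,4],[0,0,0.5,0,0,0,4],[0,0,0.5,0,0,0,4],[0,0,0.5,0,0,0,4]]'
python3 -m handwheel '[[0,0,0,0,0,0,4],[0,0,0,0,0,0,4],[0,0,0,0,0,0,4],[0,0,0,0,0,0,4],[0,0,0,0,0,0,4],[0,0,0,0,0,0,4],[0,0,0,0,0,0,4],[0,0,0,0,0,0,4],[0,0,0,0,0,0,4],[0,0,0,0,0,0,4]]'
python3 look.py j wrist scene side
python3 -c "
import cv2,numpy as np;a=cv2.imread('pics/j_scene.png')[160:280,190:370];b=cv2.imread('pics/j_side.png')[190:250,210:330]
cv2.imwrite('pics/j2.png',np.vstack([cv2.resize(a,(480,320)),cv2.resize(b,(480,240))]))"
```

```text
t: 14.82
eef_pos: [0.5082, -0.0091, 0.1954]
tool_rot: [-0.002, -3.14, -0.0]
force: [-0.4, 0.6, -0.2]
opening: 0.0041
finger_force: 0.0
t: 15.65
eef_pos: [0.5088, -0.0092, 0.1771]
tool_rot: [0.002, 3.141, -0.0]
force: [-0.2, -0.1, 0.8]
opening: 0.0039
finger_force: 0.0
t: 16.48
eef_pos: [0.5086, -0.0092, 0.1768]
tool_rot: [-0.002, -3.142, 0.0]
force: [0.6, 0.1, -0.3]
opening: 0.0042
finger_force: 0.0
16.4833 [ 0.509 -0.009  0.177] [-1.     0.001 -0.     0.001  1.    -0.     0.    -0.    -1.   ] 0.004176760056863247 [ 0.562  0.138 -0.341]
wrist [ 0.436 -0.009  0.26 ]
wrist switch_end 0.63 [153.5 127.3] [ 0.435 -0.088  0.074]
wrist mould 0.74 [282.2 265.6] [ 0.526 -0.01   0.076]
wrist dish 0.95 [283.1 265.9] [ 0.534 -0.009  0.06 ]
scene [-0.309 -0.66   0.613]
scene switch_end 0.49 [274.5 243.3] [ 0.426 -0.093  0.074]
scene lens_pivot 0.85 [299.9 183.5] [ 0.658 -0.016  0.15 ]
scene mould 0.57 [266.3 221.4] [0.511 0.001 0.076]
scene dish 0.73 [274.4 221.1] [0.55  0.002 0.06 ]
scene counter 0.62 [300.6 184.8] [0.961 0.183 0.   ]
side [0.55  0.974 0.598]
side switch_end 0.5 [311.6 222.3] [ 0.436 -0.07   0.074]
side lens 0.94 [233.5 223.2] [0.652 0.077 0.15 ]
side lens_pivot 0.9 [239.3 206.9] [ 0.644 -0.024  0.15 ]
side mould 0.7 [284.7 232.1] [ 0.518 -0.008  0.076]
side dish 0.64 [276.  237.9] [ 0.543 -0.003  0.06 ]
```

View pics/j2.png

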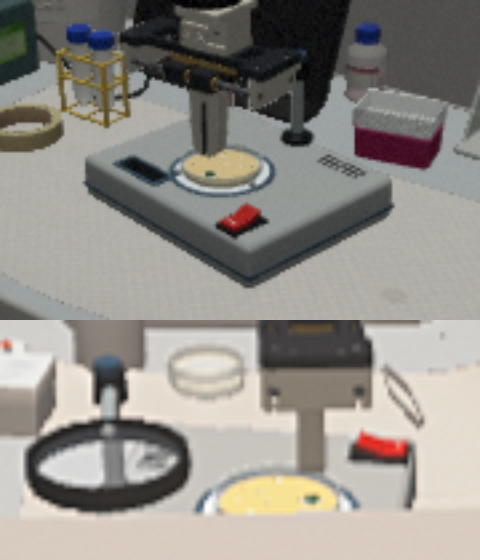

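The picture shows the fingertips just above the dish, in line with the green spot. The lens is clear to the left and the switch is on. I'll hold a bit longer, then hand in.

```bash
python3 -m handwheel '[[0,0,0,0,0,0,4],[0,0,0,0,0,0,4],[0,0,0,0,0,0,4],[0,0,0,0,0,0,4],[0,0,0,0,0,0,4],[0,0,0,0,0,0,4],[0,0,0,0,0,0,4],[0,0,0,0,0,0,4],[0,0,0,0,0,0,4],[0,0,0,0,0,0,4]]'
python3 -m handwheel '[[0,0,0,0,0,0,4],[0,0,0,0,0,0,4],[0,0,0,0,0,0,4],[0,0,0,0,0,0,4],[0,0,0,0,0,0,4],[0,0,0,0,0,0,4],[0,0,0,0,0,0,4],[0,0,0,0,0,0,4],[0,0,0,0,0,0,4],[0,0,0,0,0,0,4]]'
python3 -c "
from plant import env
print(env.close_job())"
```

```text
t: 18.37
eef_pos: [0.5086, -0.0092, 0.1769]
tool_rot: [-0.002, -3.142, -0.0]
force: [-0.3, 0.6, 0.5]
opening: 0.0038
finger_force: 0.0
t: 19.2
eef_pos: [0.5086, -0.0092, 0.1769]
tool_rot: [-0.002, -3.142, -0.0]
force: [0.6, 0.8, -0.1]
opening: 0.0038
finger_force: 0.0
the job is handed in; nothing more can be done
None
```

The job is handed in, with no verdict returned: the lamp switch is on, the magnifier is swung about 1.2–1.3 rad clear of the dish, and the fingertips are pointing at the mould colony about 17 mm above the lid, held still for over 3 s.

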